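# Find the weighted tin by heft and press the glued panel with it

### The arm

A 7-joint arm with a two-finger parallel gripper is mounted at the origin on the work surface. World frame = base frame: x ahead of the robot, y to its left, z up, the work surface at z = 0. Lengths are in m, angles in rad, forces in N, time in s.
With the tool pointing down it reaches from about 0.425 to 0.875 m from the base axis. Payload 4.7 kg.
Tool frame: the origin (TCP) lies between the finger pads; the fingertips stand 11 mm ahead of it and the grasp point (between the pads) lies 8 mm behind it; z points along the fingers, y is the direction in which the jaws open and shut (so a half turn about z gives the same grasp; the last joint's range is limited). The gripper opens to 87 mm and grips with 3 to 60 N. Pads are 19 mm wide; open, the fingers measure 117 mm over their backs; the gripper's body (75 mm by 190 mm) begins 51 mm behind the grasp point.
Start: joints at [1.232, 0.321, -0.07, 1.45, 0.023, 1.371, -0.057], TCP at [0.225, -0.61, 0.2] pointing down, gripper open.
Joint ranges: [-2.86, 2.86], [-0.3, 2.09], [-1.38, 1.24], [0.06, 2.45], [-1.56, 4.7], [0.09, 2.05], [-2.69, 2.69]. Speed limits (rad/s): [2.57, 2.57, 3.14, 3.14, 3.14, 3.14, 3.14].

### API

Orientations are given as a rotation vector (axis times angle).
In Python, from bench import ctrl gives the robot as it stands.
- The arm moves only by the tool servo_tool, never from a script. Its argument "series" is a list of rows, each an object with "travel": the shift along the tool's x, y, z in m, a list of three; "angular": the turn, a rotation vector about the tool's x, y, z in rad, a list of three. A call has 1 to 5 rows; each row shifts and turns the commanded pose from where the row before left it, along the tool's axes as they then stand; what a row does not reach is not made up. A row lasts 1/10 s, in which the tool goes at most 50 mm and 8.59 degrees, less where a joint would pass 70% of its speed; a pose out of reach is approached as far as the arm can. A call with a gripper value outside its range is refused whole. "claw" is the finger opening in m, from 0 to 0.087, set as the call begins (left out, the last holds). The fingers move at their own pace and stop on an object; "squeeze" is the grip in N (left out, the last holds). Time passes only in rows, so rows that do not move let the fingers close. It gives the time, the measured TCP pose, the force and the opening at its end, in the units of the state.
- ctrl.get_state(): the state, without advancing time (a new reading comes with each control period).
- ctrl.get_image(name): name is "scene" or "top" or "wrist"; returns the picture (480x640x3 uint8, red, green, blue); there is no depth.
- ctrl.calibration(name): a dict with "fx", "fy", "cx", "cy" (pixels), "distortion" ([k1, k2, p1, p2, k3] as OpenCV has them; the pictures are not rectified), "rvec" (rotation vector, rad) and "tvec" (3), from world to camera coordinates, as OpenCV has them. Camera axes: x right, y down, z forward; pixel columns grow to the right and rows downward; lengths in m; the calibration is good to about 2 mm. A picture is of the moment at which its call begins: read the wrist's pose just before it. calibration takes no time and is no camera call; for the wrist camera it gives the pose at the moment of the call.
- ctrl.close_job(): hands the job in, once; it reports no verdict.
The state is a dict: "time": time; "joint_positions": joint angles; "qd": joint speeds; "joint_torque": joint torques, N m; "position": TCP position; "tool_rot": TCP orientation; "ft_force": force on the tool from outside, world axes, zero at the start; "torque": the same for the moment, N m; "grip_width": opening from 0.0 (shut) to 1.0 (fully open).
Only numpy, scipy, OpenCV 4.12 (cv2) and the standard library are available. Lean on these libraries where they do the work, as an engineer would, in place of code of your own. Each camera call takes 0.05 s, during which the arm holds its last target.

### The job

One of the three look-alike closed tins has a steel weight inside: find it by its heft and set it down gently, upright, on the middle of the cork pad of the pressing board, so that the glued panel underneath is pressed. Leave the two empty tins standing upright on the table, let no tin fall over, and do not shove the other things about.

Things in the scene. Friction and masses are not known exactly. Their poses are not given: they have to be found in the camera images.
- press_board: Pressing board: a plywood square of 120 mm on a freshly glued paper panel (130 mm square, 6 mm thick), with a round cork pad (90 mm across) in its middle. All one fixed piece; the pad's top is 27 mm above the table. Origin: centre of the underside, on the table, straight below the pad's centre; z up.
- tin_a: One of three closed round metal tins that look alike, 56 mm across (lid 57 mm), 76 mm high with the lid, standing upright, lids fixed shut. Origin: centre of the underside; z up. One tin (any of the three, it changes) holds a steel slug and weighs 0.5 to 0.8 kg in all; the other two are all but empty, 0.09 to 0.14 kg. The slug lies loose with 2.5 mm of play to the side and some 12 mm above.
- tin_b: One of three closed round metal tins that look alike, 56 mm across (lid 57 mm), 76 mm high with the lid, standing upright, lids fixed shut. Origin: centre of the underside; z up. One tin (any of the three, it changes) holds a steel slug and weighs 0.5 to 0.8 kg in all; the other two are all but empty, 0.09 to 0.14 kg. The slug lies loose with 2.5 mm of play to the side and some 12 mm above.
- tin_c: One of three closed round metal tins that look alike, 56 mm across (lid 57 mm), 76 mm high with the lid, standing upright, lids fixed shut. Origin: centre of the underside; z up. One tin (any of the three, it changes) holds a steel slug and weighs 0.5 to 0.8 kg in all; the other two are all but empty, 0.09 to 0.14 kg. The slug lies loose with 2.5 mm of play to the side and some 12 mm above.
- brush: Bystander, loose: an artist's brush lying flat, 190 mm long, under 25 mm high. Origin: on its underside near the middle of it.
- palette_knife: Bystander, loose: a palette knife with a flat blade lying flat, 190 mm long, under 30 mm high. Origin: on its underside near the middle of it.
- dipper: Bystander, loose: a pair of joined small dark metal cups, 90 x 42 mm, 22 mm high. Origin: on its underside near the middle of it.
- jar: Bystander, loose: an amber glass jar with a black cap, 56 mm across, 85 mm high. Origin: on its underside near the middle of it.
- mug: Bystander, loose: a white mug, 76 mm across plus its handle, 90 mm high. Origin: on its underside near the middle of it.
- sanding_block: Bystander, loose: a cork sanding block, 70 x 110 mm, 30 mm high. Origin: on its underside near the middle of it.
Not all that is in view belongs to the job. What is shaped like the tin_a but purple or red is not meant.

How it is judged:
By the outcome, as a careful person would: the job done as asked, in the order asked, and still so for the second after the job is handed in, with the robot touching nothing.
It also fails if it takes over 67 s, if anything falls off the work surface, if the arm or the gripper's body presses on something with over 40 N, if the wrist force passes 120 N, or if a joint passes its speed limit or range.

## Working session

There is one attempt and no reset: what is moved stays moved. The work goes in short steps, Python scripts to look and compute and a tool call to move; the robot and the scene stay as the last step left them, time stands still between calls to the robot, and variables do not carry over. Pictures are saved under pics/ and viewed, and the job is handed in when it is done.

Besides the shell and the picture viewer there is one more tool, called after "Call:" as name(argument=value, ...), one argument or row to a line, values as JSON. servo_tool: Moves the arm, as the interface text tells. Its arguments: {"type":"object","properties":{"series":{"type":"array","items":{"type":"object","properties":{"travel":{"type":"array","items":{"type":"number"}},"angular":{"type":"array","items":{"type":"number"}}}}},"claw":{"type":"number"},"squeeze":{"type":"number"}},"required":["series"]}

```bash
ls; mkdir -p pics; python3 - <<'E'
from bench import ctrl
import cv2
for n in ("scene","top"):
    im=ctrl.get_image(n); cv2.imwrite(f"pics/{n}0.png",im[:,:,::-1])
    c=ctrl.calibration(n); print(n,c)
print(ctrl.get_state())
E
```

```text
pics
scene {'fx': 539.3479841554366, 'fy': 539.3479841554366, 'cx': 317.5870054946022, 'cy': 252.4679906578096, 'distortion': array([-0.06778674,  0.        ,  0.        ,  0.        ,  0.        ]), 'rvec': array([ 1.9362786 ,  1.87085606, -0.50806795]), 'tvec': array([-0.06798616, -0.51999009,  1.49543895])}
top {'fx': 501.5525125910349, 'fy': 501.5525125910349, 'cx': 313.550209944469, 'cy': 247.1516373847048, 'distortion': array([-0.11343877,  0.        ,  0.        ,  0.        ,  0.        ]), 'rvec': array([ 2.08383615, -2.10664632,  0.25777134]), 'tvec': array([0.04531459, 0.60977602, 1.17849175])}
{'time': 0.1, 'joint_positions': array([ 1.23208704,  0.32169252, -0.07010869,  1.4515499 ,  0.02265073,
        1.37077411, -0.05690917]), 'qd': array([-0.00118255, -0.00082003, -0.00096097, -0.00289099, -0.0002251 ,
        0.00051935,  0.00030204]), 'joint_torque': array([-7.98824976e-05, -4.92573059e+01, -4.05669389e-01, -3.13399994e+01,
       -6.40120707e-02,  3.94974905e-02,  7.55257292e-05]), 'position': array([ 0.22436745, -0.60949483,  0.19920926]), 'tool_rot': array([-3.09126591e+00, -5.51123521e-01,  6.57602431e-04]), 'ft_force': array([ 0.14586547,  0.70570047, -0.02142185]), 'torque': array([ 0.000125  ,  0.01754058, -0.05649765]), 'grip_width': 0.999237253808742}
```

View pics/scene0.png

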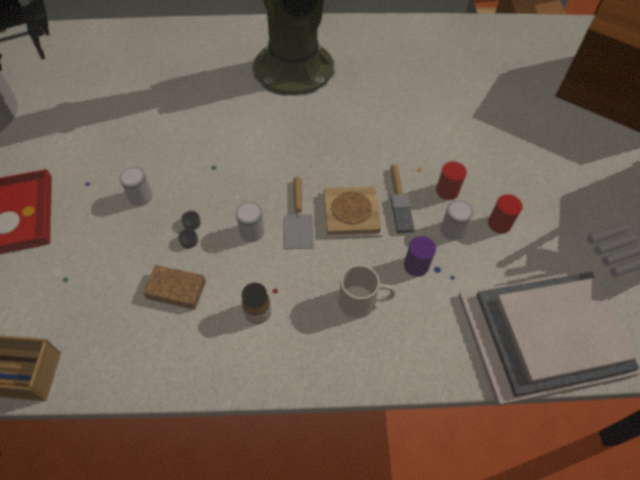

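View pics/top0.png

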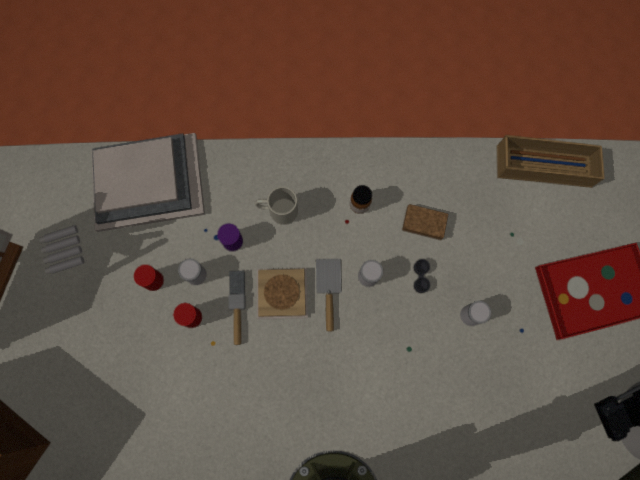

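Tins in the top view are silver-white, at px (190,271), (371,272) and (477,313). In the scene view they are at (457,218), (250,220) and (136,186). The red and purple look-alikes at top (148,277), (186,314) and (230,237) are excluded. Next I measure the positions.

```bash
cat > h.py <<'E'
import numpy as np, cv2
from bench import ctrl
def ray(c,uv):
    K=np.array([[c['fx'],0,c['cx']],[0,c['fy'],c['cy']],[0,0,1]])
    n=cv2.undistortPoints(np.array([[uv]],float),K,np.array(c['distortion']))[0,0]
    R=cv2.Rodrigues(np.array(c['rvec']))[0]; o=-R.T@np.array(c['tvec']); d=R.T@np.array([n[0],n[1],1]); return o,d
def plane(c,uv,z):
    o,d=ray(c,uv); return o+d*(z-o[2])/d[2]
def proj(c,P):
    K=np.array([[c['fx'],0,c['cx']],[0,c['fy'],c['cy']],[0,0,1]])
    return cv2.projectPoints(np.array([P],float),np.array(c['rvec']),np.array(c['tvec']),K,np.array(c['distortion']))[0][0,0]
def tri(c1,u1,c2,u2):
    o,d=ray(c1,u1);p,e=ray(c2,u2)
    s=np.linalg.lstsq(np.stack([d,-e],1),p-o,rcond=None)[0]
    a,b=o+s[0]*d,p+s[1]*e; return (a+b)/2,np.linalg.norm(a-b)
E
python3 - <<'E'
from h import *
top=cv2.imread('pics/top0.png');sc=cv2.imread('pics/scene0.png')
def crop(im,cx,cy,r=28,s=7): return cv2.resize(im[cy-r:cy+r,cx-r:cx+r],None,fx=s*.68,fy=s*.68,interpolation=cv2.INTER_CUBIC)
a=np.hstack([crop(top,*p) for p in((190,271),(371,272),(477,313))])
b=np.hstack([crop(sc,*p) for p in((457,218),(250,220),(136,186))])
cv2.imwrite('pics/crops.png',np.vstack([a,b]))
for n,im in(('top',top),('scene',sc)):
    h=cv2.cvtColor(im,cv2.COLOR_BGR2HSV)
    for p in {'top':((190,271),(371,272),(477,313)),'scene':((457,218),(250,220),(136,186))}[n]:
        w=im[p[1]-16:p[1]+17,p[0]-16:p[0]+17].astype(int)
        print(n,p); print(w[::3,::2].sum(2)//3)
E
```

```text
top (190, 271)
[[112 110 108 112 115 112 112 109 113 111 113 112 114 112 109 111 109]
 [112 109 110 108 111 108 105 102  94 105 104 110 111 111 110 111 110]
 [111 110 108  99  89 102 115 119 119 118 106  93 102 113 111  97  90]
 [ 77  75  74  90 117 119 120 119 120 120 121 118  88  63  73  74  74]
 [ 74  74  82 109 120 119 119 118 119 119 119 119 103  71  51  67  72]
 [ 75  72  89 113 119 118 117 121 118 120 117 117 102  70  51  51  69]
 [ 72  73  74  95 118 118 119 119 119 118 116 112  86  51  54  54  61]
 [ 71  72  74  86  95 116 119 120 120 120 109  85  56  57  55  57  65]
 [ 73  73  73  71  77  82  93  92  89  79  65  55  56  57  57  59  72]
 [ 75  74  75  76  94 105 108  94  74  68  63  59  58  58  64  74  83]
 [ 98 104 110 111 110 108 110 106 107 102  97  97 101 106 108 106 109]]
top (371, 272)
[[113 111 111 109 109 113 110 111 111 111 114 108 110 112 112 112 112]
 [112 109 112 108 111 113 111 106 106 105 105 113 111 109 112 109 100]
 [111 110 111 111 103  92 105 114 120 115 105  95 101  78  71  74  75]
 [110 110 111 104  95 119 121 121 122 123 122 121 109  82  75  71  73]
 [11
[... 2987 characters left out ...]
137 141 140 138 139 142 142 143 141 124 120 131 132 134 130]
 [120 136 140 138 140 140 140 141 142 141 140 122 105 120 132 131 131]
 [117 134 141 143 139 139 140 140 140 140 126 104  92 119 128 131 130]
 [113 114 128 138 139 140 139 137 123 110 100  88  98 110 122 130 133]
 [127  97  88  99 102 102 101  92  85  79  88  96 102 107 112 129 127]
 [125 120  89  72  73  72  70  74  79  83  90  96 101 104 108 121 126]
 [125 122  99  82  78  76  78  79  78  81  87  93  97 107 108 113 124]
 [ 96  94  92  85  79  80  83  80  76  78  83  89  94 100 101 109 117]
 [ 94  98  93  90  78  80  75  78  79  79  83  85  90  95 104 105 121]
 [ 92  93  92  96  88  77  75  77  79  82  80  84  88  95 100 111 127]]
```

View pics/crops.png

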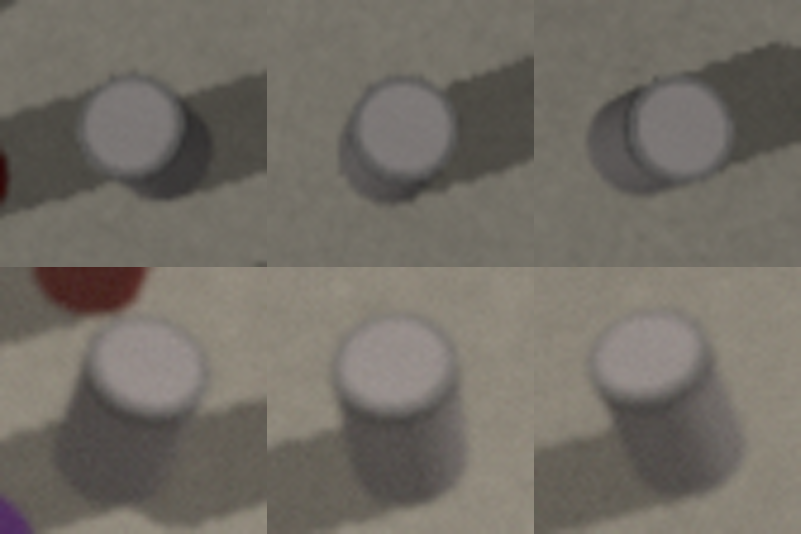

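The crops confirm three silver-grey tins with clear lid discs. I'll segment each lid by its brightness and tint, and the pad by colour.

```bash
cat >> h.py <<'E'
def lid(im,p,r=22):
    w=cv2.GaussianBlur(im,(3,3),0)[p[1]-r:p[1]+r,p[0]-r:p[0]+r].astype(int)
    m=((w[:,:,0]-w[:,:,1]>-1)&(w.sum(2)>=0.86*np.percentile(w.sum(2)[r-6:r+6,r-6:r+6],70))).astype(np.uint8)
    m=cv2.morphologyEx(m,cv2.MORPH_OPEN,np.ones((3,3)))
    cs=cv2.findContours(m,cv2.RETR_EXTERNAL,cv2.CHAIN_APPROX_NONE)[0]
    c=max(cs,key=cv2.contourArea); e=cv2.fitEllipse(cv2.convexHull(c)); return np.array(e[0])+[p[0]-r,p[1]-r],e[1]
E
python3 - <<'E'
from h import *
top=cv2.imread('pics/top0.png');sc=cv2.imread('pics/scene0.png')
ct,cs=ctrl.calibration('top'),ctrl.calibration('scene')
for n,a,b in(('L',(190,271),(457,214)),('M',(371,272),(250,214)),('R',(479,312),(133,178))):
    ua,ea=lid(top,a);ub,eb=lid(sc,b)
    P,g=tri(ct,ua,cs,ub)
    print(n,ua.round(1),np.round(ea,1),ub.round(1),np.round(eb,1),'tri',P.round(4),'gap',g.round(4),'top@76',plane(ct,ua,.076).round(4),'sc@76',plane(cs,ub,.076).round(4),'r',np.hypot(*P[:2]).round(3))
# board
for n,im,c,(x0,x1,y0,y1) in(('top',top,ct,(248,316,258,328)),('scene',sc,cs,(316,392,176,246))):
    h=cv2.cvtColor(im,cv2.COLOR_BGR2HSV)[y0:y1,x0:x1]
    m=(h[:,:,1]>60).astype(np.uint8)*255
    cv2.imwrite(f'pics/board_{n}.png',np.hstack([cv2.resize(im[y0:y1,x0:x1],None,fx=5,fy=5),cv2.cvtColor(cv2.resize(h[:,:,2],None,fx=5,fy=5),cv2.COLOR_GRAY2BGR)]))
    k=max(cv2.findContours(m,0,1)[0],key=cv2.contourArea); r=cv2.minAreaRect(k); q=np.array(r[0])+[x0,y0]
    print(n,'ply px',q,r[1:],plane(c,q,.02).round(4))
    print((cv2.cvtColor(im,cv2.COLOR_BGR2GRAY)[y0:y1,x0:x1])[::3,::3])
E
```

```text
Traceback (most recent call last):
  File "h.py", line 21, in lid
    c=max(cs,key=cv2.contourArea); e=cv2.fitEllipse(cv2.convexHull(c)); return np.array(e[0])+[p[0]-r,p[1]-r],e[1]
ValueError: max() iterable argument is empty
```

```bash
python3 -c "
import cv2,numpy as np
a=cv2.imread('pics/board_top.png');b=cv2.imread('pics/board_scene.png')
w=max(a.shape[1],b.shape[1]);a=cv2.copyMakeBorder(a,0,0,0,w-a.shape[1],0);cv2.imwrite('pics/board.png',cv2.resize(np.vstack([a,b]),None,fx=.8,fy=.8))"
```

```text
[ WARN:0@0.018] global loadsave.cpp:275 findDecoder imread_('pics/board_top.png'): can't open/read file: check file path/integrity
[ WARN:0@0.019] global loadsave.cpp:275 findDecoder imread_('pics/board_scene.png'): can't open/read file: check file path/integrity
Traceback (most recent call last):
AttributeError: 'NoneType' object has no attribute 'shape'
```

```bash
python3 - <<'E'
import re
s=open('h.py').read()
s=s.replace("((w[:,:,0]-w[:,:,1]>-1)&","((w[:,:,1]*2-w[:,:,0]-w[:,:,2]<TH)&").replace("def lid","TH=2\ndef lid")
open('h.py','w').write(s)
E
cat > m.py <<'E'
from h import *
top=cv2.imread('pics/top0.png');sc=cv2.imread('pics/scene0.png')
for im,p in((top,(190,271)),(top,(200,250)),(sc,(250,214)),(sc,(270,200))): print(im[p[1]-2:p[1]+3,p[0]-2:p[0]+3].reshape(-1,3).mean(0))
ct,cs=ctrl.calibration('top'),ctrl.calibration('scene')
for n,a,b in(('L',(190,271),(457,214)),('M',(371,272),(250,214)),('R',(479,312),(133,178))):
    ua,ea=lid(top,a);ub,eb=lid(sc,b)
    P,g=tri(ct,ua,cs,ub)
    print(n,ua.round(1),np.round(ea,1),ub.round(1),np.round(eb,1),'tri',P.round(4),'gap',g.round(4),'top@76',plane(ct,ua,.076).round(4),'sc@76',plane(cs,ub,.076).round(4),'r',np.hypot(*P[:2]).round(3))
o=[]
for n,im,c,(x0,x1,y0,y1) in(('top',top,ct,(252,312,262,322)),('scene',sc,cs,(318,388,176,246))):
    h=cv2.cvtColor(im,cv2.COLOR_BGR2HSV)[y0:y1,x0:x1]
    m=(h[:,:,1]>60).astype(np.uint8)*255
    o.append(np.hstack([cv2.resize(x,(280,280)) for x in (im[y0:y1,x0:x1],cv2.merge([h[:,:,1]]*3))]))
    k=max(cv2.findContours(m,0,1)[0],key=cv2.contourArea); r=cv2.minAreaRect(k); q=np.array(r[0])+[x0,y0]
    print(n,'ply px',q,r[1:],plane(c,q,.02).round(4))
cv2.imwrite('pics/board.png',np.vstack(o))
E
python3 m.py
```

```text
[116.24 117.76 122.2 ]
[103.72 113.16 116.64]
[138.12 141.48 149.6 ]
[123.12 136.   142.52]
L [188.8 268.8] [18. 19.] [460.1 209.5] [18. 23.] tri [0.5577 0.3502 0.0768] gap 0.0028 top@76 [0.5576 0.3489 0.076 ] sc@76 [0.5571 0.352  0.076 ] r 0.659
M [371.4 270.3] [18.4 19. ] [248.5 211.1] [18.3 23.6] tri [ 0.5492 -0.1023  0.076 ] gap 0.0023 top@76 [ 0.5492 -0.1034  0.076 ] sc@76 [ 0.5493 -0.1011  0.076 ] r 0.559
R [479.5 311.6] [17.8 19.4] [131.3 175.2] [16.4 23. ] tri [ 0.4426 -0.366   0.0758] gap 0.0013 top@76 [ 0.4427 -0.3666  0.076 ] sc@76 [ 0.4429 -0.3652  0.076 ] r 0.574
top ply px [281.1190815  292.16802406] ((47.123626708984375, 47.52346420288086), 88.36341857910156) [0.5059 0.1225 0.02  ]
scene ply px [351.93013763 210.11370087] ((47.37492370605469, 55.36944580078125), 87.87889862060547) [0.5127 0.1255 0.02  ]
```

View pics/board.png

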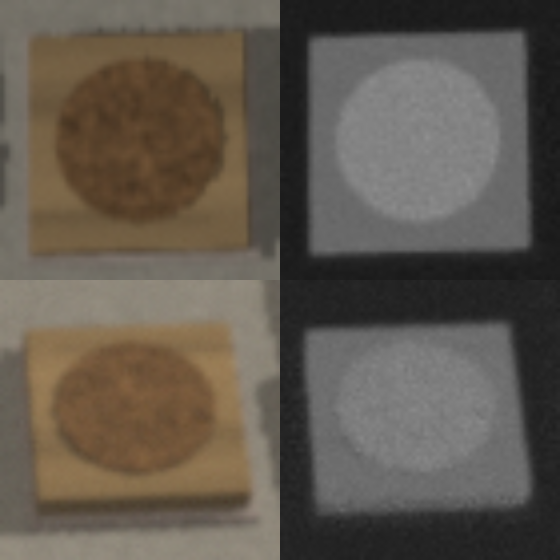

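Tins triangulate to z≈0.076, which matches the stated height. In the board picture the pad is the darker disc, more saturated than the plywood, near (281,292) in top and (352,207) in scene. I'll segment it by saturation.

```bash
cat > p.py <<'E'
from h import *
U=[]
for n,q in(('top',(281,292)),('scene',(352,208))):
    im=cv2.imread(f'pics/{n}0.png');c=ctrl.calibration(n)
    s=cv2.GaussianBlur(cv2.cvtColor(im,cv2.COLOR_BGR2HSV)[:,:,1],(5,5),0)
    win=s[q[1]-30:q[1]+30,q[0]-32:q[0]+32]; w=win[win>60]
    t,_=cv2.threshold(w.reshape(-1,1),0,255,cv2.THRESH_OTSU)
    m=(win>t).astype(np.uint8); m=cv2.morphologyEx(m,cv2.MORPH_OPEN,np.ones((5,5)))
    k=max(cv2.findContours(m,0,1)[0],key=cv2.contourArea); e=cv2.fitEllipse(cv2.convexHull(k))
    u=np.array(e[0])+[q[0]-32,q[1]-30]; U+=[c,u]
    print(n,t,u,e[1],plane(c,u,.027).round(4))
print(tri(*U))
E
python3 p.py
```

```text
top 113.0 [281.18299103 291.56464005] (35.4935302734375, 36.052547454833984) [0.5064 0.1219 0.027 ]
scene 98.0 [351.42318153 209.43612289] (55.3748893737793, 59.034088134765625) [0.5158 0.1237 0.027 ]
(array([0.50813776, 0.12376013, 0.01635976]), np.float64(0.002343922132570007))
```

The scene threshold took in the plywood, since its ellipse is too big. I'll redo it with a threshold between the plywood and pad levels.

```bash
sed -i 's/    m=(win>t)/    pad=np.median(win[22:38,24:40]); ply=np.median(np.r_[win[9:14,8:11].ravel(),win[9:14,52:54].ravel(),win[44:48,12:15].ravel()]); t=(pad+ply)\/2; print(pad,ply)\n    m=(win>t)/' p.py; python3 p.py
```

```text
131.0 103.0
top 117.0 [281.15210724 291.60704422] (34.43986129760742, 35.17494583129883) [0.5063 0.122  0.027 ]
126.0 106.0
scene 116.0 [351.95809364 207.05293846] (31.564451217651367, 39.19441223144531) [0.5093 0.1253 0.027 ]
(array([0.50692511, 0.12396359, 0.02383078]), np.float64(0.003501983757978008))
```

Pad is at about (0.5075, 0.1236), with rows agreeing to 3 mm. I'll square the tool to yaw 0, then weigh R first since it's nearest.

Call:
servo_tool(
  series=[
    {"travel": [0, 0, 0], "angular": [0, 0, 0.12]},
    {"travel": [0, 0, 0], "angular": [0, 0, 0.12]},
    {"travel": [0, 0, 0], "angular": [0, 0, 0.113]},
    {"travel": [0, 0, 0], "angular": [0, 0, 0]},
  ],
  claw=0.074,
  squeeze=25,
)

```text
time: 0.5
position: [0.2245, -0.6097, 0.1996]
tool_rot: [-3.141, 0.001, 0.001]
ft_force: [0.8, -0.5, 0.3]
grip_width: 0.861
```

Call:
servo_tool(
  series=[
    {"travel": [0.0273, -0.0304, 0]},
    {"travel": [0.0273, -0.0304, 0]},
    {"travel": [0.0273, -0.0304, 0]},
    {"travel": [0.0273, -0.0304, 0]},
    {"travel": [0.0273, -0.0304, 0]},
  ],
)

```text
$.series[0]: bad value
```

Call:
servo_tool(
  series=[
    {"travel": [0.0273, -0.0304, 0]},
    {"travel": [0.0273, -0.0304, 0]},
    {"travel": [0.0273, -0.0304, 0]},
    {"travel": [0, 0, 0]},
    {"travel": [0, 0, 0]},
  ],
)

```text
$.series[0]: bad value
```

```bash
python3 - <<'E'
from h import *
s=ctrl.get_state();print(s['position'],s['tool_rot'],s['joint_positions'].round(2))
im=ctrl.get_image('wrist');c=ctrl.calibration('wrist');print(c)
cv2.imwrite('pics/w1.png',im[:,:,::-1]); print(proj(c,[.4426,-.366,.076]))
E
```

```text
[ 0.22446261 -0.60967909  0.19956343] [-3.14072028e+00  7.98213314e-04  8.26843894e-04] [ 1.2   0.32 -0.02  1.45  0.01  1.37 -0.4 ]
{'fx': 363.00207354674734, 'fy': 363.00207354674734, 'cx': 315.0223082348135, 'cy': 239.45531321553563, 'distortion': array([-0.00255704,  0.        ,  0.        ,  0.        ,  0.        ]), 'rvec': array([-2.0807643 ,  2.07495034,  0.28121662]), 'tvec': array([-0.609099  ,  0.18237311,  0.44857428])}
[-24.22515573 -73.40928193]
```

View pics/w1.png

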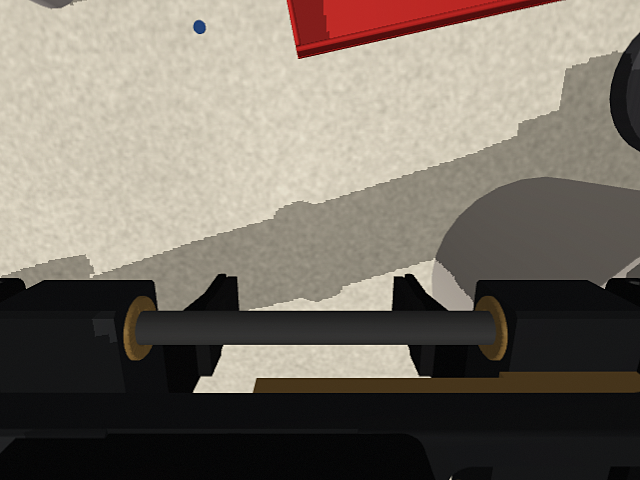

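The move rows were refused because each needs an "angular" entry, so the arm hasn't moved. The wrist view shows the floor ahead of the tool, with the red tray at the top (300,50).

Call:
servo_tool(
  series=[
    {"travel": [0.0273, -0.0304, 0], "angular": [0, 0, 0]},
    {"travel": [0.0273, -0.0304, 0], "angular": [0, 0, 0]},
    {"travel": [0.0273, -0.0304, 0], "angular": [0, 0, 0]},
    {"travel": [0.0273, -0.0304, 0], "angular": [0, 0, 0]},
    {"travel": [0.0273, -0.0304, 0], "angular": [0, 0, 0]},
  ],
)

```text
time: 1.05
position: [0.3619, -0.4566, 0.2001]
tool_rot: [3.141, 0.004, -0.0]
ft_force: [-0.3, -0.4, -0.5]
grip_width: 0.848
```

Call:
servo_tool(
  series=[
    {"travel": [0.0073, -0.0304, 0], "angular": [0, 0, 0]},
    {"travel": [0.0073, -0.0304, 0], "angular": [0, 0, 0]},
    {"travel": [0.0073, -0.0304, 0], "angular": [0, 0, 0]},
    {"travel": [0, 0, 0], "angular": [0, 0, 0]},
    {"travel": [0, 0, 0], "angular": [0, 0, 0]},
  ],
)

```text
time: 1.55
position: [0.3832, -0.3665, 0.2004]
tool_rot: [3.141, 0.005, -0.0]
ft_force: [-0.5, 0.4, 0.3]
grip_width: 0.85
```

```bash
python3 - <<'E'
from h import *
s=ctrl.get_state();print(s['time'],s['position'],s['tool_rot'],s['joint_positions'].round(2),s['ft_force'])
im=ctrl.get_image('wrist');c=ctrl.calibration('wrist')
cv2.imwrite('pics/w2.png',im[:,:,::-1]); print(proj(c,[.4426,-.366,.076]))
E
```

```text
1.55 [ 0.38319603 -0.36651853  0.20036139] [ 3.14063791e+00  5.11305620e-03 -8.41729956e-05] [ 0.91  0.08 -0.2   1.74  0.02  1.33 -0.87] [-0.48676568  0.39910016  0.29450184]
[314.46455003 154.71788987]
```

View pics/w2.png

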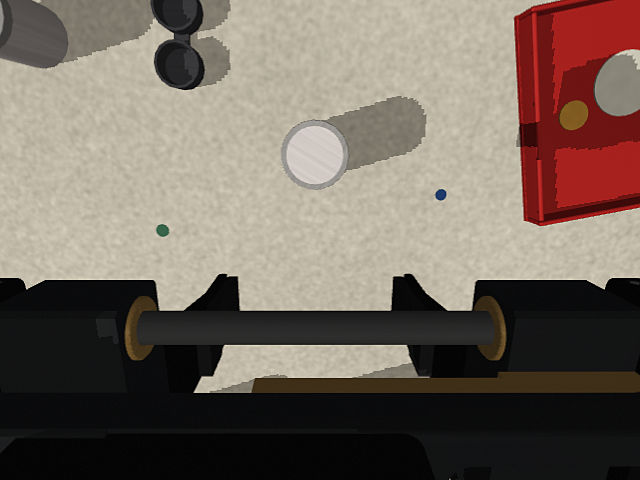

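The tin lid is at (315,154), and the projection predicted (314.5,154.7). Position confirmed, so I move over it and descend.

Call:
servo_tool(
  series=[
    {"travel": [0.03, 0, 0], "angular": [0, 0, 0]},
    {"travel": [0.0295, 0, 0.02], "angular": [0, 0, 0]},
    {"travel": [0, 0, 0.04], "angular": [0, 0, 0]},
    {"travel": [0, 0, 0.02], "angular": [0, 0, 0]},
    {"travel": [0, 0, 0], "angular": [0, 0, 0]},
  ],
)

```text
time: 2.1
position: [0.4396, -0.3667, 0.1161]
tool_rot: [-3.137, 0.002, 0.009]
ft_force: [-1.5, 0.8, -1.4]
grip_width: 0.851
```

Call:
servo_tool(
  series=[
    {"travel": [0, 0, 0.02], "angular": [0, 0, 0]},
    {"travel": [0, 0, 0.02], "angular": [0, 0, 0]},
    {"travel": [0, 0, 0.02], "angular": [0, 0, 0]},
    {"travel": [0, 0, 0.018], "angular": [0, 0, 0]},
    {"travel": [0, 0, 0], "angular": [0, 0, 0]},
  ],
)

```text
time: 2.6
position: [0.441, -0.3673, 0.041]
tool_rot: [-3.14, 0.002, 0.004]
ft_force: [-0.0, 0.2, 0.3]
grip_width: 0.848
```

Call:
servo_tool(
  series=[
    {"travel": [0, 0, 0], "angular": [0, 0, 0]},
    {"travel": [0, 0, 0], "angular": [0, 0, 0]},
    {"travel": [0, 0, 0], "angular": [0, 0, 0]},
    {"travel": [0, 0, 0], "angular": [0, 0, 0]},
    {"travel": [0, 0, 0], "angular": [0, 0, 0]},
  ],
  claw=0.054,
)

```text
time: 3.1
position: [0.4434, -0.3671, 0.0434]
tool_rot: [3.14, 0.0, 0.003]
ft_force: [-0.1, 1.7, 4.7]
grip_width: 0.642
```

Call:
servo_tool(
  series=[
    {"travel": [0, 0, 0], "angular": [0, 0, 0]},
    {"travel": [0, 0, 0], "angular": [0, 0, 0]},
    {"travel": [0, 0, 0], "angular": [0, 0, 0]},
  ],
)

```text
time: 3.4
position: [0.4434, -0.3671, 0.0434]
tool_rot: [3.14, 0.0, 0.003]
ft_force: [0.1, 1.2, 6.1]
grip_width: 0.647
```

Call:
servo_tool(
  series=[
    {"travel": [0, 0, -0.004], "angular": [0, 0, 0]},
    {"travel": [0, 0, -0.006], "angular": [0, 0, 0]},
    {"travel": [0, 0, -0.005], "angular": [0, 0, 0]},
    {"travel": [0, 0, 0], "angular": [0, 0, 0]},
    {"travel": [0, 0, 0], "angular": [0, 0, 0]},
  ],
)

```text
time: 3.9
position: [0.4425, -0.3669, 0.0572]
tool_rot: [3.141, -0.0, 0.0]
ft_force: [-0.6, 0.2, -1.2]
grip_width: 0.641
```

Call:
servo_tool(
  series=[
    {"travel": [0, 0, 0], "angular": [0, 0, 0]},
    {"travel": [0, 0, 0], "angular": [0, 0, 0]},
    {"travel": [0, 0, 0], "angular": [0, 0, 0]},
  ],
)

```text
time: 4.2
position: [0.4424, -0.3668, 0.0569]
tool_rot: [-3.141, 0.0, 0.001]
ft_force: [0.6, 0.3, -1.8]
grip_width: 0.64
```

About −1.5 N of load, so R is empty. Set it back down and go to M.

Call:
servo_tool(
  series=[
    {"travel": [0, 0, 0.005], "angular": [0, 0, 0]},
    {"travel": [0, 0, 0.005], "angular": [0, 0, 0]},
    {"travel": [0, 0, 0.003], "angular": [0, 0, 0]},
    {"travel": [0, 0, 0], "angular": [0, 0, 0]},
    {"travel": [0, 0, 0], "angular": [0, 0, 0]},
  ],
)

```text
time: 4.7
position: [0.4424, -0.3668, 0.0439]
tool_rot: [-3.142, 0.0, 0.0]
ft_force: [-0.1, -0.6, -1.1]
grip_width: 0.644
```

Call:
servo_tool(
  series=[
    {"travel": [0, 0, 0], "angular": [0, 0, 0]},
    {"travel": [0, 0, 0], "angular": [0, 0, 0]},
    {"travel": [0, 0, 0], "angular": [0, 0, 0]},
    {"travel": [0, 0, 0], "angular": [0, 0, 0]},
  ],
  claw=0.074,
)

```text
time: 5.1
position: [0.4426, -0.367, 0.0443]
tool_rot: [3.141, -0.0, 0.0]
ft_force: [0.1, -0.4, -1.0]
grip_width: 0.837
```

Call:
servo_tool(
  series=[
    {"travel": [0, 0, -0.02], "angular": [0, 0, 0]},
    {"travel": [0, 0, -0.03], "angular": [0, 0, 0]},
    {"travel": [0, 0, -0.04], "angular": [0, 0, 0]},
    {"travel": [0, 0, -0.04], "angular": [0, 0, 0]},
    {"travel": [0, 0, -0.02], "angular": [0, 0, 0]},
  ],
)

```text
time: 5.6
position: [0.444, -0.3679, 0.1985]
tool_rot: [3.138, -0.0, 0.007]
ft_force: [0.4, -0.9, -0.2]
grip_width: 0.853
```

Call:
servo_tool(
  series=[
    {"travel": [0.009, -0.044, 0], "angular": [0, 0, 0]},
    {"travel": [0.009, -0.044, 0], "angular": [0, 0, 0]},
    {"travel": [0.009, -0.044, 0], "angular": [0, 0, 0]},
    {"travel": [0.009, -0.044, 0], "angular": [0, 0, 0]},
    {"travel": [0.009, -0.044, 0], "angular": [0, 0, 0]},
  ],
)

```text
time: 6.1
position: [0.4877, -0.1451, 0.1945]
tool_rot: [3.141, -0.001, 0.001]
ft_force: [0.4, 1.0, -0.1]
grip_width: 0.854
```

Call:
servo_tool(
  series=[
    {"travel": [0, -0.044, 0], "angular": [0, 0, 0]},
    {"travel": [0, 0, 0], "angular": [0, 0, 0]},
    {"travel": [0, 0, 0], "angular": [0, 0, 0]},
  ],
)

```text
time: 6.4
position: [0.4877, -0.102, 0.1945]
tool_rot: [3.14, 0.004, 0.001]
ft_force: [0.9, -1.3, 0.9]
grip_width: 0.85
```

```bash
python3 - <<'E'
from h import *
s=ctrl.get_state();print(s['time'],s['position'],s['tool_rot'],s['joint_positions'].round(2),s['ft_force'])
im=ctrl.get_image('wrist');c=ctrl.calibration('wrist')
cv2.imwrite('pics/w3.png',im[:,:,::-1]); print(proj(c,[.5492,-.1023,.076]))
im=ctrl.get_image('top');cv2.imwrite('pics/t3.png',im[:,:,::-1])
E
```

```text
6.4 [ 0.48772227 -0.10195524  0.19447766] [3.14046186e+00 4.22982289e-03 8.56742571e-04] [ 0.6   0.02 -0.45  1.81  0.01  1.31 -1.42] [ 0.89945106 -1.31799136  0.88983486]
[314.74704303 152.9230441 ]
```

View pics/w3.png

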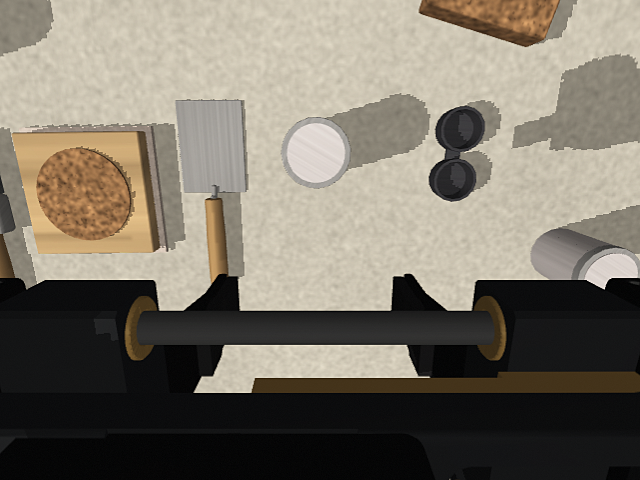

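View pics/t3.png

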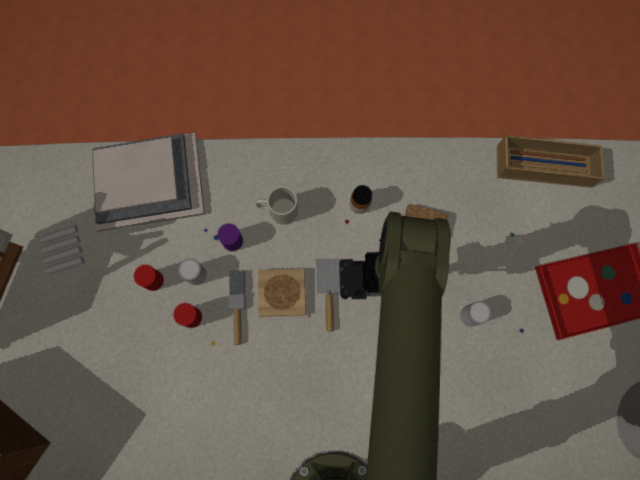

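R stands upright at top (477,313). M's lid is at wrist (316,152), predicted (314.7,152.9). Descend on M.

Call:
servo_tool(
  series=[
    {"travel": [0.031, 0, 0], "angular": [0, 0, 0]},
    {"travel": [0.0305, 0, 0.02], "angular": [0, 0, 0]},
    {"travel": [0, 0, 0.04], "angular": [0, 0, 0]},
    {"travel": [0, 0, 0.02], "angular": [0, 0, 0]},
    {"travel": [0, 0, 0], "angular": [0, 0, 0]},
  ],
)

```text
time: 7.0
position: [0.5462, -0.1044, 0.1103]
tool_rot: [-3.14, 0.005, 0.011]
ft_force: [-0.0, -0.0, -0.1]
grip_width: 0.849
```

Call:
servo_tool(
  series=[
    {"travel": [0, 0, 0.02], "angular": [0, 0, 0]},
    {"travel": [0, 0, 0.02], "angular": [0, 0, 0]},
    {"travel": [0, 0, 0.02], "angular": [0, 0, 0]},
    {"travel": [0, 0, 0.012], "angular": [0, 0, 0]},
    {"travel": [0, 0, 0], "angular": [0, 0, 0]},
  ],
)

```text
time: 7.5
position: [0.5483, -0.1038, 0.0414]
tool_rot: [-3.141, 0.003, 0.003]
ft_force: [-0.2, -0.2, -0.2]
grip_width: 0.853
```

Call:
servo_tool(
  series=[
    {"travel": [0, 0, 0], "angular": [0, 0, 0]},
    {"travel": [0, 0, 0], "angular": [0, 0, 0]},
    {"travel": [0, 0, 0], "angular": [0, 0, 0]},
    {"travel": [0, 0, 0], "angular": [0, 0, 0]},
    {"travel": [0, 0, 0], "angular": [0, 0, 0]},
  ],
  claw=0.054,
)

```text
time: 8.0
position: [0.5499, -0.1024, 0.0432]
tool_rot: [-3.142, -0.0, -0.003]
ft_force: [-0.6, 1.9, 4.8]
grip_width: 0.641
```

Call:
servo_tool(
  series=[
    {"travel": [0, 0, 0], "angular": [0, 0, 0]},
    {"travel": [0, 0, 0], "angular": [0, 0, 0]},
    {"travel": [0, 0, 0], "angular": [0, 0, 0]},
  ],
)

```text
time: 8.3
position: [0.5499, -0.1023, 0.0432]
tool_rot: [-3.142, -0.0, -0.003]
ft_force: [-0.6, 2.1, 5.9]
grip_width: 0.644
```

Call:
servo_tool(
  series=[
    {"travel": [0, 0, -0.004], "angular": [0, 0, 0]},
    {"travel": [0, 0, -0.006], "angular": [0, 0, 0]},
    {"travel": [0, 0, -0.005], "angular": [0, 0, 0]},
    {"travel": [0, 0, 0], "angular": [0, 0, 0]},
    {"travel": [0, 0, 0], "angular": [0, 0, 0]},
  ],
)

```text
time: 8.8
position: [0.5488, -0.103, 0.0569]
tool_rot: [3.141, -0.001, -0.001]
ft_force: [-0.6, -0.0, -6.2]
grip_width: 0.643
```

Call:
servo_tool(
  series=[
    {"travel": [0, 0, 0], "angular": [0, 0, 0]},
    {"travel": [0, 0, 0], "angular": [0, 0, 0]},
    {"travel": [0, 0, 0], "angular": [0, 0, 0]},
  ],
)

```text
time: 9.1
position: [0.5489, -0.1028, 0.0569]
tool_rot: [3.142, -0.0, -0.001]
ft_force: [-0.2, -0.7, -6.5]
grip_width: 0.645
```

M reads −6.5 N, about 0.65 kg, so it's the weighted tin (R was about 0.15 kg). Carry it to the pad. The delta is x −0.041, y +0.226.

Call:
servo_tool(
  series=[
    {"travel": [0, 0, -0.01], "angular": [0, 0, 0]},
    {"travel": [0, 0, -0.02], "angular": [0, 0, 0]},
    {"travel": [0, 0, -0.025], "angular": [0, 0, 0]},
    {"travel": [0, 0, -0.02], "angular": [0, 0, 0]},
    {"travel": [0, 0, -0.01], "angular": [0, 0, 0]},
  ],
  squeeze=30,
)

```text
time: 9.6
position: [0.5505, -0.1029, 0.1451]
tool_rot: [3.14, 0.0, 0.006]
ft_force: [0.4, -0.4, -6.8]
grip_width: 0.64
```

Call:
servo_tool(
  series=[
    {"travel": [-0.002, -0.01, 0], "angular": [0, 0, 0]},
    {"travel": [-0.003, -0.02, 0], "angular": [0, 0, 0]},
    {"travel": [-0.005, -0.025, 0], "angular": [0, 0, 0]},
    {"travel": [-0.005, -0.025, 0], "angular": [0, 0, 0]},
    {"travel": [-0.005, -0.025, 0], "angular": [0, 0, 0]},
  ],
)

```text
time: 10.1
position: [0.5275, 0.0041, 0.1407]
tool_rot: [-3.141, -0.001, 0.004]
ft_force: [-0.2, -0.3, -5.9]
grip_width: 0.641
```

Call:
servo_tool(
  series=[
    {"travel": [-0.005, -0.025, 0], "angular": [0, 0, 0]},
    {"travel": [-0.005, -0.025, 0], "angular": [0, 0, 0]},
    {"travel": [-0.005, -0.025, 0], "angular": [0, 0, 0]},
    {"travel": [-0.004, -0.025, 0], "angular": [0, 0, 0]},
    {"travel": [-0.002, -0.015, 0], "angular": [0, 0, 0]},
  ],
)

```text
time: 10.6
position: [0.5058, 0.1206, 0.1409]
tool_rot: [-3.141, -0.005, 0.004]
ft_force: [-0.1, 0.5, -4.5]
grip_width: 0.641
```

Call:
servo_tool(
  series=[
    {"travel": [0, -0.006, 0], "angular": [0, 0, 0]},
    {"travel": [0, 0, 0], "angular": [0, 0, 0]},
    {"travel": [0, 0, 0], "angular": [0, 0, 0]},
  ],
)

```text
time: 10.9
position: [0.5079, 0.122, 0.1415]
tool_rot: [3.141, -0.002, -0.002]
ft_force: [0.8, -0.9, -6.2]
grip_width: 0.642
```

```bash
python3 - <<'E'
from h import *
s=ctrl.get_state();print(s['time'],s['position'],s['tool_rot'],s['joint_positions'].round(2),s['ft_force'])
im=ctrl.get_image('wrist');c=ctrl.calibration('wrist')
cv2.imwrite('pics/w4.png',im[:,:,::-1]); p=s['position'];print(proj(c,[p[0],p[1],p[2]-.0432+.076]),proj(c,[.5075,.1236,.027]))
im=ctrl.get_image('scene');cv2.imwrite('pics/s4.png',im[:,:,::-1])
E
```

```text
10.9 [0.50790672 0.12195502 0.14153387] [ 3.14050629e+00 -1.76947249e-03 -1.50406743e-03] [ 0.31  0.13 -0.64  1.82  0.09  1.21 -1.93] [ 0.75124305 -0.90320606 -6.19596118]
[316.8408944  304.35618731] [313.86145708 228.51794076]
```

View pics/w4.png

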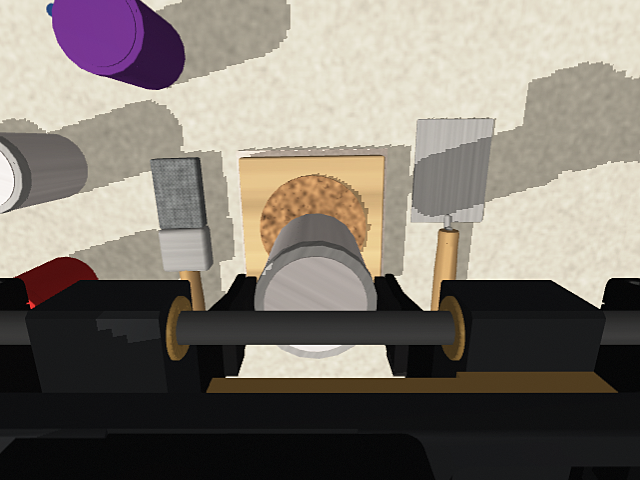

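View pics/s4.png

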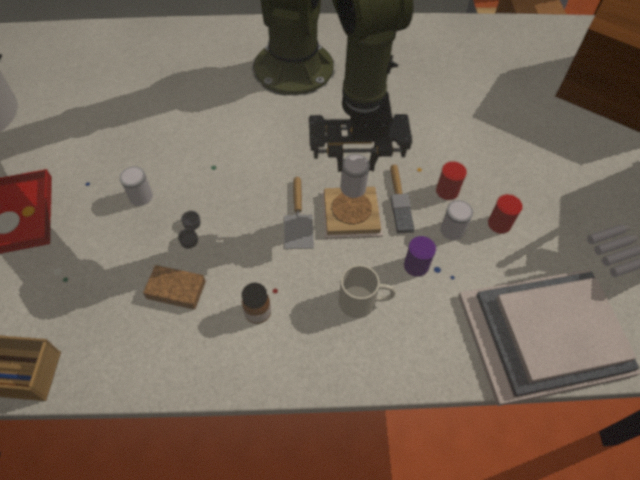

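The tin hangs upright over the pad, lid centre about (316,300) against a predicted (317,304). The pad spans columns 260–367 with its far edge at row 174, and I predicted its centre at (314,228.5). I'll check that edge numerically.

```bash
python3 - <<'E'
from h import *
c=ctrl.calibration('wrist')
im=cv2.imread('pics/w4.png');s=cv2.GaussianBlur(cv2.cvtColor(im,cv2.COLOR_BGR2HSV)[:,:,1],(5,5),0)
m=((s>120)).astype(np.uint8);m[:150]=0;m[248:]=0;m[:,:236]=0;m[:,388:]=0
m=cv2.morphologyEx(m,cv2.MORPH_CLOSE,np.ones((7,7)));m=cv2.morphologyEx(m,cv2.MORPH_OPEN,np.ones((7,7)))
k=max(cv2.findContours(m,0,1)[0],key=cv2.contourArea)[:,0]
print(k.min(0),k.max(0))
P=np.array([plane(c,p,.027)[:2] for p in k.astype(float) if p[1]<205])
A=np.c_[2*P,np.ones(len(P))];x=np.linalg.lstsq(A,(P**2).sum(1),rcond=None)[0];print('centre',x[:2],'r',np.sqrt(x[2]+x[0]**2+x[1]**2))
E
```

```text
[261 176] [365 245]
centre [0.50775271 0.12461867] r 0.04418802206787925
```

The wrist fit gives centre (0.5078, 0.1246) and radius 44 mm, agreeing with the other views. Correct y by 2 mm and lower.

Call:
servo_tool(
  series=[
    {"travel": [0, -0.002, 0.01], "angular": [0, 0, 0]},
    {"travel": [0, 0, 0.018], "angular": [0, 0, 0]},
    {"travel": [0, 0, 0.02], "angular": [0, 0, 0]},
    {"travel": [0, 0, 0.012], "angular": [0, 0, 0]},
    {"travel": [0, 0, 0.004], "angular": [0, 0, 0]},
  ],
)

```text
time: 11.5
position: [0.5068, 0.1245, 0.0762]
tool_rot: [3.141, -0.001, -0.005]
ft_force: [-0.5, -0.3, -6.2]
grip_width: 0.647
```

Call:
servo_tool(
  series=[
    {"travel": [0, 0, 0], "angular": [0, 0, 0]},
    {"travel": [0, 0, 0], "angular": [0, 0, 0]},
    {"travel": [0, 0, 0], "angular": [0, 0, 0]},
  ],
)

```text
time: 11.8
position: [0.509, 0.1254, 0.0791]
tool_rot: [-3.141, 0.0, -0.003]
ft_force: [0.5, -0.2, -6.1]
grip_width: 0.644
```

Call:
servo_tool(
  series=[
    {"travel": [0, 0, 0.002], "angular": [0, 0, 0]},
    {"travel": [0, 0, 0.002], "angular": [0, 0, 0]},
    {"travel": [0, 0, 0.002], "angular": [0, 0, 0]},
    {"travel": [0, 0, 0], "angular": [0, 0, 0]},
    {"travel": [0, 0, 0], "angular": [0, 0, 0]},
  ],
)

```text
time: 12.3
position: [0.508, 0.1251, 0.072]
tool_rot: [3.142, -0.0, -0.0]
ft_force: [-0.2, 0.3, -6.7]
grip_width: 0.646
```

Call:
servo_tool(
  series=[
    {"travel": [0, 0, 0.001], "angular": [0, 0, 0]},
    {"travel": [0, 0, 0.001], "angular": [0, 0, 0]},
    {"travel": [0, 0, 0], "angular": [0, 0, 0]},
    {"travel": [0, 0, 0], "angular": [0, 0, 0]},
  ],
)

```text
time: 12.7
position: [0.5082, 0.1252, 0.0703]
tool_rot: [3.141, -0.0, 0.0]
ft_force: [-0.4, -0.4, -3.3]
grip_width: 0.643
```

Touching: the load has dropped to −3.3 N. One more small step, then release.

Call:
servo_tool(
  series=[
    {"travel": [0, 0, 0.0007], "angular": [0, 0, 0]},
    {"travel": [0, 0, 0], "angular": [0, 0, 0]},
    {"travel": [0, 0, 0], "angular": [0, 0, 0]},
  ],
)

```text
time: 13.0
position: [0.5084, 0.1252, 0.0703]
tool_rot: [3.141, -0.0, 0.001]
ft_force: [-4.2, -1.2, 6.4]
grip_width: 0.643
```

Call:
servo_tool(
  series=[
    {"travel": [0, 0, 0], "angular": [0, 0, 0]},
    {"travel": [0, 0, 0], "angular": [0, 0, 0]},
    {"travel": [0, 0, 0], "angular": [0, 0, 0]},
    {"travel": [0, 0, 0], "angular": [0, 0, 0]},
    {"travel": [0, 0, 0], "angular": [0, 0, 0]},
  ],
  claw=0.074,
)

```text
time: 13.5
position: [0.5083, 0.1252, 0.0693]
tool_rot: [-3.141, 0.0, -0.0]
ft_force: [0.8, -1.1, 0.7]
grip_width: 0.844
```

Call:
servo_tool(
  series=[
    {"travel": [0, 0, -0.01], "angular": [0, 0, 0]},
    {"travel": [0, 0, -0.02], "angular": [0, 0, 0]},
    {"travel": [0, 0, -0.04], "angular": [0, 0, 0]},
    {"travel": [0, 0, -0.04], "angular": [0, 0, 0]},
    {"travel": [0, 0, -0.02], "angular": [0, 0, 0]},
  ],
)

```text
time: 14.0
position: [0.5098, 0.126, 0.2039]
tool_rot: [-3.141, -0.0, -0.009]
ft_force: [0.6, -0.2, 0.4]
grip_width: 0.848
```

Call:
servo_tool(
  series=[
    {"travel": [0, 0.04, 0], "angular": [0, 0, 0]},
    {"travel": [0, 0.045, 0], "angular": [0, 0, 0]},
    {"travel": [0, 0.045, 0], "angular": [0, 0, 0]},
    {"travel": [0, 0.045, 0], "angular": [0, 0, 0]},
    {"travel": [0, 0.045, 0], "angular": [0, 0, 0]},
  ],
)

```text
time: 14.5
position: [0.5081, -0.0965, 0.2005]
tool_rot: [3.141, 0.0, 0.002]
ft_force: [0.5, 0.4, 0.1]
grip_width: 0.851
```

Call:
servo_tool(
  series=[
    {"travel": [0, 0.04, 0], "angular": [0, 0, 0]},
    {"travel": [0, 0.04, 0], "angular": [0, 0, 0]},
    {"travel": [0, 0, 0], "angular": [0, 0, 0]},
  ],
)

```text
time: 14.8
position: [0.5068, -0.1824, 0.1998]
tool_rot: [3.139, -0.016, -0.0]
ft_force: [-0.4, -0.1, 0.1]
grip_width: 0.852
```

```bash
python3 - <<'E'
from h import *
s=ctrl.get_state();print(s['time'],s['position'],s['ft_force'])
for n in('scene','top'):
    im=ctrl.get_image(n)[:,:,::-1].copy();cv2.imwrite(f'pics/{n}9.png',im);print(n,proj(ctrl.calibration(n),[.5078,.124,.103]))
E
```

```text
14.8 [ 0.50679894 -0.18235495  0.19980847] [-0.42083233 -0.07013228  0.08108048]
scene [353.7516003  185.45578275]
top [278.41443076 286.16040328]
```

View pics/scene9.png

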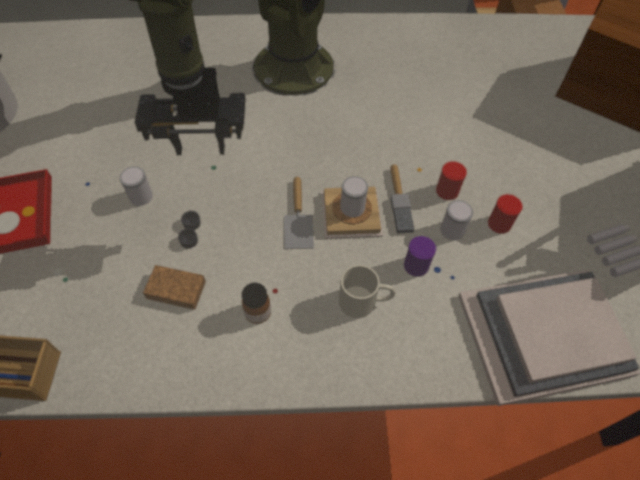

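View pics/top9.png

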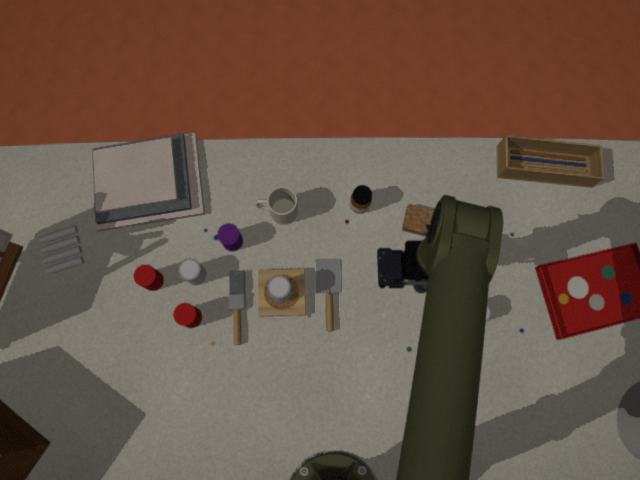

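The tin stands on the pad, with its lid at top (279,287) and scene (354,187). The other two tins are upright and the bystanders are where they were. One numeric check before handing in.

```bash
python3 - <<'E'
from h import *
U=[]
for n,p in(('top',(279,287)),('scene',(354,186))):
    im=cv2.imread(f'pics/{n}9.png'); r=13
    w=cv2.GaussianBlur(im,(3,3),0)[p[1]-r:p[1]+r,p[0]-r:p[0]+r]
    h=cv2.cvtColor(w,cv2.COLOR_BGR2HSV); g=w.sum(2)
    m=((h[:,:,1]<40)&(g>.88*np.median(g[10:16,10:16]))).astype(np.uint8)
    k=max(cv2.findContours(m,0,1)[0],key=cv2.contourArea); e=cv2.fitEllipse(cv2.convexHull(k)); u=np.array(e[0])+[p[0]-r,p[1]-r]
    c=ctrl.calibration(n);U+=[c,u]; print(n,u,e[1],plane(c,u,.103).round(4))
print(tri(*U))
a,b=cv2.imread('pics/scene0.png'),cv2.imread('pics/scene9.png')
d=(cv2.GaussianBlur(cv2.absdiff(a,b),(5,5),0).max(2)>20).astype(np.uint8)
for q in cv2.findContours(d[140:340,60:],0,1)[0]:
    if cv2.contourArea(q)>25: x,y,w,h=cv2.boundingRect(q);print('changed',x+60,y+140,w,h)
E
```

```text
top [278.42726135 286.39301586] (18.8089656829834, 19.442367553710938) [0.5072 0.124  0.103 ]
scene [353.63103676 178.31908321] (26.065954208374023, 32.333229064941406) [0.4883 0.1252 0.103 ]
(array([0.50404179, 0.12265618, 0.12236617]), np.float64(5.3725612274338554e-05))
changed 60 245 61 35
changed 292 216 23 20
changed 200 211 64 43
changed 326 205 12 20
changed 333 180 35 39
changed 216 140 10 16
changed 168 140 15 16
```

The top view puts the lid at (0.5072, 0.124), within 1 mm of the pad centre. The scene fit leaked into the table, giving an ellipse too large for a lid, so I ignore it. A change at (292,216) lies on the knife blade, so I'll compare crops there.

```bash
python3 - <<'E'
import cv2,numpy as np
cv2.imwrite('pics/cmp.png',np.hstack([cv2.resize(cv2.imread(f'pics/scene{i}.png')[160:260,270:370],None,fx=4,fy=4) for i in(0,9)]))
E
```

View pics/cmp.png

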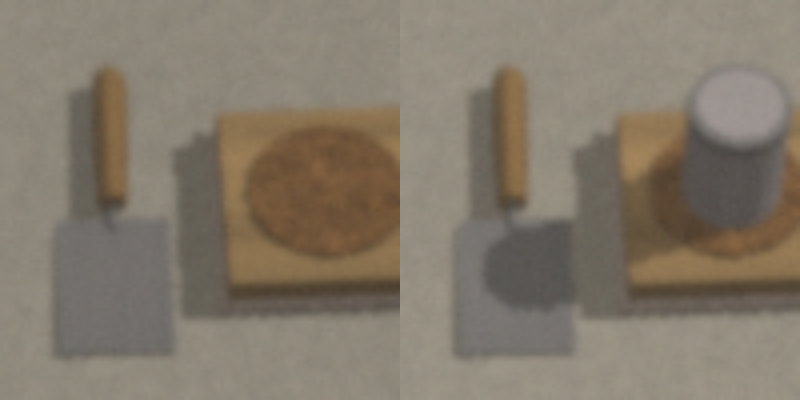

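It's only the tin's shadow on the blade. The knife hasn't moved, and the tin is upright in the middle of the pad.

```bash
python3 -c "
from bench import ctrl
print(ctrl.close_job())"
```

```text
the job is handed in; nothing more can be done
None
```

The weighted tin is standing upright on the middle of the cork pad, and I handed the job in at about 15 s of the 67 s allowed.

- **Finding it:** I lifted two tins. The one at (0.443, −0.367) pulled about 1.5 N, so it was empty and I set it back where it stood. The one at (0.549, −0.102) pulled about 6.5 N, roughly 0.65 kg, so that was the weighted tin. The third tin I never touched.
- **Placing it:** I lowered it in 1–2 mm steps until the pad took the load. The wrist force I read stayed under 8 N, then I let go and backed off.
- **Last checks:** The top view puts its lid at (0.507, 0.124), within about 1 mm of the measured pad centre (0.508, 0.124). The other two tins are upright. The other objects show no sign of having moved, though the arm hid part of the right side in the final top view. A change on the palette knife's blade was only the tin's shadow.
- **Checks that failed or disagreed:** My last scene-camera lid measurement caught too much background, so I ignored it and used the enlarged crop and the top view. The first two move calls were refused for a missing "angular" entry, with no motion. The top and scene views of the pad centre differed by about 4 mm, which the wrist camera settled.

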